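# Set the overhang of a board at the gauge and hold it down

### The job

Take the pale board by its dark grip block, lay it on the stand's bed and feed its nose outward through the metal slot, then slide it on until the nose end is level with the red pointer beside it, straight through the slot. The board then overhangs past its balance point, so finish while still holding it by the grip end, flat and still on the bed, ready to be sawn; do not let go. Leave the pointer as it is set and do not disturb the other things on the table.

Things in the scene. Friction and masses are not known exactly. Their poses are not given: they have to be found in the camera images.
- board: Loose flat board of pale wood, 320x70x10 mm, 0.12 to 0.23 kg, with a dark grip block on top near its tail. It starts flat on the table, nose roughly towards the stand. Origin: centre of its underside; x along the board from the tail (grip end) to the nose, y across, z up. Its balance point lies about 6 mm from the middle, towards the tail.
- board_nose (a point): Middle of the lower edge of the board's nose end: 160 mm along +x from the board's origin.
- board_grip (a point): Centre line of the grip block, 30 mm above the board's underside and 130 mm along -x from its origin. The block is 50 mm along the board, 24 mm wide, and reaches from 10 to 40 mm above the underside.
- stand: Fixed support stand, 160 mm along x, 110 mm wide, with a flat plywood bed 60 mm above the table, open from above but for the metal slot at its outer end. Origin: centre of its underside; +x is the outward direction (towards the robot's left), y across, z up. A steel rod 10 mm thick, 50 mm above the table, runs along its side at y = -68 mm, from x = -15 to 330 mm, and carries the red pointer.
- stand_edge (a point): Outer end of the bed and slot, on the centre line at bed height: 80 mm along +x, 60 mm above the stand's origin; axes as the stand's. The slot is a metal gateway over the last 20 mm of the bed, inside 74 mm wide, 14 mm high, outside 106 mm wide, top 83 mm above the table, too short to stop a board tipping. Lead-in cheeks flare back from it for 30 mm, to 94 mm wide.
- pointer (a joint): Where the red pointer is set on the rod: distance in m of its thin red blade beyond the outer end of the bed (stand_edge), along the stand's +x. It was set before you start; friction holds it, and it is to be left as it is.
- pointer_mark (a point): The mark: centre of the 4 mm thick red blade, at bed height, 43 mm to the stand's -y side of the slot's centre line, so about 8 mm beside the board's edge; axes as the stand's. The blade's tip stands 80 to 92 mm above the table.
- glue_tin: Loose bystander: tin of glue, black cap, 79 mm across, 106 mm tall. Origin: centre of its underside.
- mug: Loose bystander: pink and white mug, 90x130x105 mm with its handle. Origin: centre of its underside.
- spool_white: Loose bystander: spool of white thread, 38 mm across, 50 mm tall. Origin: centre of its underside.
- dropper_bottle: Loose bystander: brown dropper bottle, 33 mm across, 102 mm tall. Origin: centre of its underside.

How it is judged:
On the way:
1. the board lies flat on the bed with its nose in the slot, not yet out at the pointer (x of board_nose in the frame of stand_edge between -0.015 and 0.13 m and y of board_nose in the frame of stand_edge between -0.006 and 0.006 m and z of board_nose in the frame of stand_edge between -0.006 and 0.006 m and angle between board's own z axis and vertical below 0.04 rad and contact force between board and stand above 0.1 N), for 0.1 s.
At the end, for the whole second after the job is handed in: Through the slot: nose within 6 mm of the pointer along the slide, of the slot's centre line and of bed height; straight to 0.06 rad, level to 0.04 rad, still (15 mm/s), resting on the stand (0.1 N), held by the fingers (0.5 N), not touching the pointer (x of board_nose in the frame of pointer_mark between -0.006 and 0.006 m and y of board_nose in the frame of stand_edge between -0.006 and 0.006 m and z of board_nose in the frame of stand_edge between -0.006 and 0.006 m and angle between board's own z axis and vertical below 0.04 rad and contact force between board and stand above 0.1 N and angle between the x axis of board and the x axis of stand, either way round below 0.06 rad and contact force between the fingers and board above 0.5 N and contact force between board and pointer below 0.1 N and linear speed of board below 0.015 m/s); the arm keeps its last pose, push and grip.
It fails at once if the pointer's setting is shifted by more than 4 mm (distance of pointer_mark from where it was at the start of the episode above 0.004 m).
It fails at once if the glue tin, mug, dropper bottle or white spool is pushed by more than 30 mm (distance of any of glue_tin, mug, spool_white, dropper_bottle from where it was at the start of the episode above 0.03 m).
It also fails if it takes over 42 s, if anything falls off the work surface, if the arm or the gripper's body presses on something with over 40 N, if the wrist force passes 120 N, or if a joint passes its speed limit or range.

### The arm

A 7-joint arm with a two-finger parallel gripper is mounted at the origin on the work surface; the furniture and walls round the work are solid. World frame = base frame: x ahead of the robot, y to its left, z up, the work surface at z = 0. Lengths are in m, angles in rad, forces in N, time in s.
With the tool pointing down it reaches from about 0.425 to 0.95 m from the base axis. Payload 4.7 kg.
Tool frame: the origin (TCP) lies at the very end of the fingers, on their centre line; the grasp point (between the pads) lies arm.grip_point_offset behind it (arm.grip_point_offset is the distance from the TCP to the grasp point, in m); z points along the fingers, y is the line along which they close (so a half turn about z gives the same grasp; the last joint's range is limited). The gripper opens to 85 mm and grips with 20 to 120 N. Pads are 22 mm wide; open, the fingers measure 114 mm over their backs; the gripper's body (76 mm by 85 mm) begins 54 mm behind the grasp point. The pads swing forward as they close: fully open they stand 13 mm farther back than shut.
Start: joints at [-1.13, 0.469, -0.049, 1.532, 0.024, 1.141, -0.082], TCP at [0.306, 0.602, 0.231] pointing down, gripper open.
Joint ranges: [-2.59, 2.59], [-0.33, 1.99], [-1.39, 1.29], [0.1, 2.45], [-1.04, 4.18], [0.21, 1.99], [-2.66, 2.66]. Speed limits (rad/s): [2.57, 2.57, 3.14, 3.14, 3.14, 3.14, 3.14].

### API

Orientations are given as a 3x3 rotation matrix whose columns are the frame's x, y, z axes.
In Python, from station import monitor, capture, calibration, ticket, arm gives the robot as it stands.
- The arm moves only by the tool drive_tool, never from a script. Its argument "commands" is a list of rows, each an object with "dp": the shift along the tool's x, y, z scaled (see below), a list of three; "twist": the turn about the tool's z scaled (see below). A call has exactly 8 rows; each row is the pose to reach, as a shift and turn from the pose commanded when the call began, along the tool's axes at that moment, turning the shorter way round; what a row does not reach only later rows make up. The controller multiplies each number of a shift by 0.6 m and each number of a turn by pi rad. A row lasts 1/10 s, in which the tool goes at most 50 mm and 8.59 degrees, less where a joint would pass 70% of its speed; a pose out of reach is approached as far as the arm can. A call with a number of a shift or a turn outside -1 to 1 is refused whole. A call with a gripper value outside its range is refused whole. "hand" is the opening, from -1 (shut) to 1 (fully open), set as the call begins (left out, the last holds). The fingers move at their own pace and stop on an object; the grip force is fixed at half the most. Time passes only in rows, so rows that repeat a pose let the fingers close, or fill a call up. It gives the time, the measured TCP pose, the force, the opening and the grip force at its end, in the units of the state.
- monitor.state(): the state, without advancing time (a new reading comes with each control period).
- capture(name): name is "scene" or "top"; returns (picture, depth): 384x512x3 uint8, blue, green, red; 384x512 float32, m along the optical axis (not along the pixel's ray), 0 where there is no reading.
- calibration(name): a dict with "intrinsics" (3x3 intrinsics, pixels), "R" (3x3) and "t" (3): a world point X has camera coordinates R X + t. Camera axes: x right, y down, z forward; pixel columns grow to the right and rows downward; lengths in m; the calibration is good to about 2 mm. A picture is of the moment at which its call begins. calibration takes no time and is no camera call.
- ticket.job_done(): hands the job in; it is judged then, once.
The state is a dict: "clock": time; "q": joint angles; "joint_velocities": joint speeds; "effort": joint torques, N m; "eef_pos": TCP position; "eef_rot": TCP orientation; "wrist_force": force on the tool from outside, world axes, zero at the start; "moment": the same for the moment, N m; "grip_width": finger opening in m; "grip_force": force on a finger pad.
Only numpy, scipy, OpenCV 4.12 (cv2) and the standard library are available. Lean on these libraries where they do the work, as an engineer would, in place of code of your own. Each camera call takes 0.05 s, during which the arm holds its last target. There are 200 camera calls.

## Working session

There is one attempt and no reset: what is moved stays moved. The work goes in short steps, Python scripts to look and compute and a tool call to move; the robot and the scene stay as the last step left them, time stands still between calls to the robot, and variables do not carry over. Pictures are saved under pics/ and viewed, at most 10 in all, crops included, and the job is handed in when it is done.

Besides the shell and the picture viewer there is one more tool, called as name(argument=value, ...), one argument or row to a line, values as JSON. drive_tool: Moves the arm, as the interface text tells. Shifts and turns lie within -1 to 1; 1 stands for 0.6 m of shift or pi rad of turn. Its arguments: {"type":"object","properties":{"commands":{"type":"array","items":{"type":"object","properties":{"dp":{"type":"array","items":{"type":"number"}},"twist":{"type":"number"}}}},"hand":{"type":"number"}},"required":["commands"]}

```bash
ls; mkdir -p pics; python3 - <<'E'
from station import monitor,capture,calibration,arm
import cv2,numpy as np
s=monitor.state();print(s['clock'],s['eef_pos'],np.round(s['eef_rot'],3),s['grip_width'],arm.grip_point_offset)
for n in('scene','top'):
    p,d=capture(n);cv2.imwrite(f'pics/{n}0.png',p);np.savez(f'pics/{n}0.npz',p=p,d=d);c=calibration(n);print(n,c)
E
```

```text
pics
0.0 [0.30531706 0.6013333  0.23025479] [[-0.892  0.453 -0.001]
 [ 0.453  0.892 -0.002]
 [-0.    -0.002 -1.   ]] 0.08569061167227648 0.0187
scene {'intrinsics': array([[414.99657417,   0.        , 257.00445642],
       [  0.        , 414.99657417, 194.96107342],
       [  0.        ,   0.        ,   1.        ]]), 'R': array([[-0.57396929, -0.81863436, -0.0199258 ],
       [-0.37418639,  0.28384213, -0.88284664],
       [ 0.72838438, -0.4992709 , -0.4692385 ]]), 't': array([0.36532966, 0.18397599, 1.25388825])}
top {'intrinsics': array([[367.21328036,   0.        , 253.14893458],
       [  0.        , 367.21328036, 188.08398843],
       [  0.        ,   0.        ,   1.        ]]), 'R': array([[ 0.01945823, -0.99977535,  0.00840376],
       [-0.99780408, -0.01995075, -0.06315841],
       [ 0.06331189, -0.00715636, -0.99796813]]), 't': array([0.12949225, 0.43702183, 1.18883084])}
```

View pics/scene0.png

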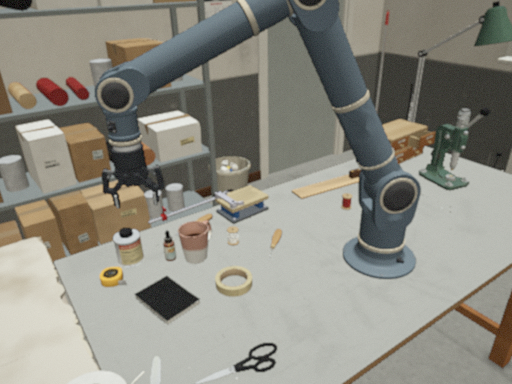

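View pics/top0.png

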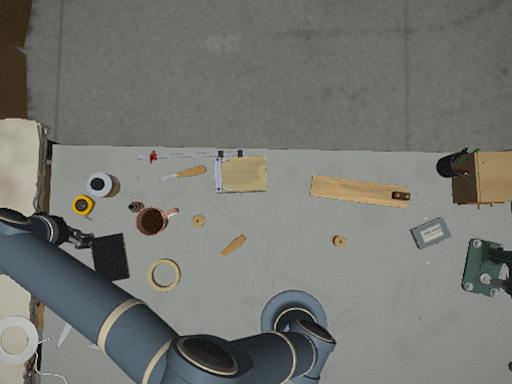

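The scene view shows the stand at about (243,204) with the red pointer at (163,213). In the top view the stand is around (240,174) with its slot at column ~218, the pointer is at (153,157), and the board runs from its nose at (312,187) to its tail at (409,198), with the grip near (400,196).

```bash
cat > h.py <<'E'
import numpy as np,cv2
from station import calibration
def ray(n,uv,z):
    c=calibration(n);K,R,t=c['intrinsics'],c['R'],c['t']
    uv=np.atleast_2d(np.asarray(uv,float)); o=-R.T@t
    d=(R.T@np.linalg.inv(K)@np.c_[uv,np.ones(len(uv))].T).T
    return o+d*((z-o[2])/d[:,2])[:,None]
def proj(n,X):
    c=calibration(n);x=c['R']@np.asarray(X)+c['t'];x=c['intrinsics']@x;return x[:2]/x[2]
def cloud(n,d):
    c=calibration(n);K,R,t=c['intrinsics'],c['R'],c['t']
    v,u=np.mgrid[:d.shape[0],:d.shape[1]]
    p=np.stack([u,v,np.ones_like(u)],-1)@np.linalg.inv(K).T*d[...,None]
    return (p-t)@R
E
python3 - <<'E'
import numpy as np,cv2
from h import *
a=np.load('pics/top0.npz');p,d=a['p'],a['d']
c1=cv2.resize(p[140:205,140:280],None,fx=5.6,fy=5.6,interpolation=cv2.INTER_CUBIC)
c2=cv2.resize(p[170:215,300:420],None,fx=5.6,fy=5.6,interpolation=cv2.INTER_CUBIC)
w=max(c1.shape[1],c2.shape[1]);c2=cv2.copyMakeBorder(c2,0,0,0,w-c2.shape[1],0)
cv2.imwrite('pics/topcrop.png',np.vstack([c1,c2])[:600])
b=np.load('pics/scene0.npz');cv2.imwrite('pics/scrop.png',cv2.resize(b['p'][170:260,150:280],None,fx=6,fy=6,interpolation=cv2.INTER_CUBIC))
h=cv2.cvtColor(p,cv2.COLOR_BGR2HSV)
X=cloud('top',d)
# board
m=cv2.inRange(h,(8,60,90),(30,255,255));m[:, :295]=0;m[:,415:]=0;m[:165]=0;m[225:]=0
n,l,s,c=cv2.connectedComponentsWithStats(m);i=1+np.argmax(s[1:,4]);m=(l==i).astype(np.uint8)
print(s[i])
ct=max(cv2.findContours(m,0,1)[0],key=cv2.contourArea)
P=ray('top',ct[:,0],.01)[:,:2].astype(np.float32);r=cv2.minAreaRect(P);print('board',r,cv2.boxPoints(r))
# red masks
for nm,f in(('top',a),('scene',b)):
    hh=cv2.cvtColor(f['p'],cv2.COLOR_BGR2HSV);rm=cv2.inRange(hh,(0,150,80),(6,255,255))|cv2.inRange(hh,(172,150,80),(180,255,255))
    n,l,s,c=cv2.connectedComponentsWithStats(rm)
    Xc=cloud(nm,f['d'])
    for i in range(1,n):
        if s[i,4]>5: print(nm,s[i],c[i],np.round(np.median(Xc[l==i],0),3))
# heights near stand
for r_ in (150,153,156,158,162,166,170,175,180,185,190,193): print(r_,np.round(X[r_,208:274:4,2]*1000).astype(int))
print('board z',np.round(X[190,310:415:6,2]*1000).astype(int), np.round(X[195,385:415:3,2]*1000).astype(int))
E
```

```text
[ 310  175   99   33 1933]
board ((0.43231648206710815, -0.2104562371969223), (0.3190635144710541, 0.07053828239440918), 83.8260269165039) [[ 0.38009462 -0.36526957]
 [ 0.45022377 -0.3728558 ]
 [ 0.48453835 -0.0556429 ]
 [ 0.4144092  -0.04805666]]
top [150 153   6   9  30] [152.63333333 156.16666667] [0.526 0.456 0.06 ]
scene [386  13   2  11  13] [386.61538462  18.30769231] [ 1.894 -2.259  0.396]
scene [ 37  79  30  26 453] [51.98454746 91.29801325] [1.666 0.521 0.251]
scene [ 67  78  21  21 228] [77.25438596 88.10964912] [1.728 0.385 0.237]
scene [343 199   7   8  43] [346.06976744 202.74418605] [ 0.262 -0.131  0.025]
scene [161 213   5   7  19] [163.31578947 216.21052632] [0.519 0.46  0.057]
150 [ 1 -5 -2  1  0 -4  1 -3 64 -1  3  0  0  0 -2 -1 -2]
153 [50 54 54 63 55 54 52 54 59 51  2  0 -1 -1  1 -1 -2]
156 [46 -1  0 53 -2 -1  1 -5 60  3 -5 -2 -4 -1 58  4 -1]
158 [ 1  1 85 79 59 73 59 60 54 58 62 63 56 58 62 -3  0]
162 [-5 -5 81 83 62 57 61 61 59 55 59 57 56 54 61 -5  2]
166 [ 0 -2 83 82 60 59 59 62 61 62 57 61 57 59 60 -1 -3]
170 [-1 -4 86 78 58 60 58 62 59 60 59 57 58 60 58  0 -2]
175 [ 2 -3 84 85 62 61 57 63 56 58 59 56 60 55 54 -3  2]
180 [ 2  3 85 83 59 62 61 56 57 57 60 63 61 58 58  4 -3]
185 [-1  1 81 82 59 62 56 62 62 58 58 57 58 58 57 -2  1]
190 [-3 -2 81 79 58 74 61 58 59 59 57 60 62 58 60 -2 -2]
193 [-2 -4  1  6 10 -1 -1  0  0  0  1 -2  0 -4 -4  0  2]
board z [-1  7 11  5 11  9 11  9 12 10 12  9  5  8  7 12 12  1] [ 9 10 10 36 41 37 38 40 40 -1]
```

View pics/topcrop.png

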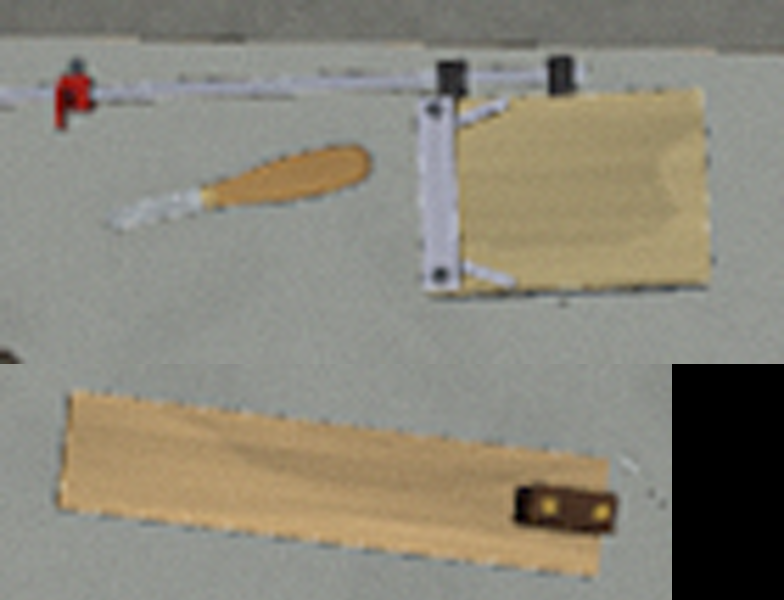

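View pics/scrop.png

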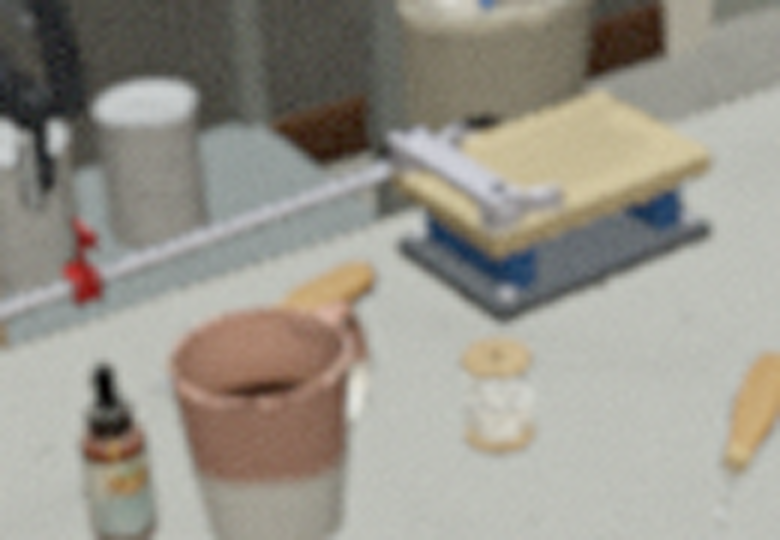

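The crops show the blade's left edge at about column 150.5 and row 158–162, the slot at columns 215–222, and the bed reaching column 266. The board rectangle measures 319x70.5 mm, which matches its given size.

```bash
python3 - <<'E'
import numpy as np,cv2
from h import *
a=np.load('pics/top0.npz');p,d=a['p'],a['d'];b=np.load('pics/scene0.npz')
h=cv2.cvtColor(p,cv2.COLOR_BGR2HSV);X=cloud('top',d)
def big(m):
    n,l,s,c=cv2.connectedComponentsWithStats(m);i=1+np.argmax(s[1:,4]);return (l==i).astype(np.uint8)
def rect(n,m,z):
    ct=max(cv2.findContours(m,0,1)[0],key=cv2.contourArea)
    P=ray(n,ct[:,0],z)[:,:2].astype(np.float32);return cv2.minAreaRect(P)
sub=np.zeros(p.shape[:2],np.uint8);sub[152:200,208:275]=1
print('bed hsv',h[175,245],'gate',h[175,218],'table',h[200,300])
bed=big(cv2.inRange(h,(15,50,90),(35,255,255))*sub)
r=rect('top',bed,.06);print('bed',r);print(cv2.boxPoints(r))
g=big(((X[...,2]>.071)&(X[...,2]<.1)).astype(np.uint8)*sub);r=rect('top',g,.083);print('gate',r);print(cv2.boxPoints(r))
# inner end and sides subpixel via rows
for rr in range(162,188,4):
    s=h[rr,:,1].astype(float);print(rr,s[210:226].astype(int),s[260:271].astype(int))
# rod line
rod=[]
for u in range(165,214,4):
    col=p[148:162,u].astype(float);bg=np.median(col,0);w=np.clip((col-bg)[:,0]-8,0,None);rod.append((u,148+(w*np.arange(14)).sum()/max(w.sum(),1e-6)))
R=ray('top',rod,.055);f=np.polyfit(R[:,1],R[:,0],1);print('rod dx/dy,x(y=.3)',f,np.polyval(f,.3),np.round(R[:,0]-np.polyval(f,R[:,1]),3))
for rr in range(152,166): print(rr,p[rr,146:158].tolist() if 0 else [tuple(int(v) for v in q) for q in p[rr,147:157,1:]])
bl=cv2.inRange(h,(0,0,0),(180,255,75));bl[:185]=0;bl[210:]=0;bl[:,:385]=0;bl[:,412:]=0
print('block',rect('top',big(bl),.04), rect('top',big(((X[...,2]>.025)&(X[...,2]<.06)).astype(np.uint8)*(np.arange(512)>350)*(np.arange(512)<412)*((np.arange(384)>180)&(np.arange(384)<215))[:,None].astype(np.uint8)),.04))
hs=cv2.cvtColor(b['p'],cv2.COLOR_BGR2HSV)
E
```

```text
bed hsv [ 23  88 157] gate [118  22 176] table [ 50   5 146]
bed ((0.47590410709381104, 0.16992422938346863), (0.11051898449659348, 0.13987232744693756), 3.5841214656829834)
[[0.41638073 0.2362691 ]
 [0.42512468 0.09667037]
 [0.53542745 0.10357936]
 [0.52668357 0.2431781 ]]
gate ((0.470210999250412, 0.23349270224571228), (0.10400204360485077, 0.048342764377593994), 3.1190412044525146)
[[0.41697183 0.2547989 ]
 [0.4196022  0.20652772]
 [0.52345014 0.21218652]
 [0.5208198  0.2604577 ]]
162 [11  9 10 15 13 26 22 22 24 25 25  2 38 80 90 90] [82 81 80 82 84 53 13  3 15 10 14]
166 [ 5  3  7 12  8 26 27 27 26 27 17 71 86 81 84 80] [83 81 82 82 86 70 13  9 10 10 12]
170 [ 7  9  9 19  7 23 22 24 23 25 24 38 89 86 86 82] [83 83 84 82 88 81 23 14  5  7 10]
174 [ 8 10  9  7  5 15 24 28 22 26 29  9 96 82 85 75] [77 81 84 77 88 80 36  5 12  9 10]
178 [  7  12  12  15  10  11  21  23  25  25  30   9 102  86  86  88] [82 85 80 85 85 83 46  8  7  8  9]
182 [  9   9  10  14  12  12  29  24  21  23  25  17 100  87  88  79] [80 88 85 85 84 89 63 15  8  7 10]
186 [ 9  9  9  7  9  8 24 24 21 25 23 19 51 3
[... 1397 characters left out ...]
55, 149), (137, 150), (63, 125), (66, 93), (138, 139), (158, 152), (152, 148), (151, 148), (150, 150)]
163 [(148, 144), (156, 151), (144, 135), (122, 118), (115, 121), (140, 140), (150, 144), (148, 146), (149, 144), (147, 141)]
164 [(148, 146), (148, 144), (149, 144), (154, 149), (152, 147), (155, 149), (151, 148), (151, 148), (147, 144), (151, 148)]
165 [(154, 150), (147, 146), (146, 145), (150, 147), (153, 147), (150, 148), (145, 142), (148, 149), (151, 149), (150, 144)]
block ((0.4181036651134491, -0.33308202028274536), (0.05308512598276138, 0.020615948364138603), 84.79373168945312) ((0.4171857535839081, -0.3378141224384308), (0.054607197642326355, 0.024361073970794678), 84.0073013305664)
```

```bash
python3 - <<'E'
from h import *
ie=ray('top',[[265.86,174]],.06)[0];go=ray('top',[[215.05,174]],.083)[0];bl=ray('top',[[150.05,161]],.092)[0]
ex=np.array([-.056,.9984]);ey=np.array([-.9984,-.056]);c0=np.array([.4685,.3])
for n,q in(('inner',ie),('gate',go),('blade',bl)):
    print(n,q,'s,lat',(q[:2]-c0)@ex,(q[:2]-c0)@ey)
# scene: blade pixel check
se=((go[:2]-c0)@ex+(ie[:2]-c0)@ex+.16)/2; print('edge s',se,'pos',c0+se*ex)
E=np.r_[c0+se*ex,.06]
for s in(.18,.19,.2,.21):
    q=np.r_[E[:2]+s*ex-.043*ey,.086];print(s,proj('top',q),proj('scene',q))
b=np.load('pics/scene0.npz')['p']
for r in range(204,222):print(r,[tuple(int(v) for v in q) for q in b[r,158:169,1:]])
E
```

```text
inner [0.47673005 0.09919626 0.06      ] s,lat -0.2009433401761241 0.003028126405685773
gate [0.47117838 0.2570691  0.083     ] s,lat -0.04301220127284886 -0.00026996337153203763
blade [0.50625364 0.4562999  0.092     ] s,lat 0.153935620038929 -0.04644602702400936
edge s -0.04197777072448648 pos [0.47085076 0.25808939]
0.18 [155.77843029 162.19541789] [169.81557571 208.54056749]
0.19 [152.52664646 162.30965549] [167.06429985 209.52654318]
0.2 [149.27424819 162.42391467] [164.2910415  210.52039674]
0.21 [146.02123531 162.53819545] [161.49553614 211.52222298]
204 [(131, 131), (135, 138), (126, 126), (120, 120), (123, 121), (140, 134), (157, 149), (157, 148), (157, 146), (142, 134), (127, 126)]
205 [(137, 140), (136, 138), (125, 125), (119, 123), (118, 122), (141, 138), (155, 146), (157, 147), (158, 147), (144, 139), (125, 122)]
206 [(136, 138), (138, 141), (124, 127), (109, 118), (99, 132), (132, 154), (156, 155), (160, 150), (152, 144), (141, 133), (127, 126)]
207 [(140, 142), (136, 135), (129, 129), (106, 117), (85, 135), (107, 163), (140, 166), (150, 151), (153, 145), (146, 139), (1
[... 1178 characters left out ...]
, 140), (135, 146), (153, 152)]
217 [(158, 158), (175, 173), (168, 171), (144, 163), (88, 151), (50, 146), (32, 136), (34, 132), (65, 123), (111, 123), (142, 138)]
218 [(180, 179), (182, 181), (175, 174), (143, 153), (88, 135), (42, 135), (27, 136), (21, 125), (60, 119), (119, 129), (153, 143)]
219 [(168, 169), (161, 162), (149, 149), (129, 140), (83, 128), (40, 128), (45, 125), (63, 128), (83, 123), (129, 130), (153, 144)]
220 [(152, 150), (144, 140), (143, 135), (136, 135), (104, 125), (80, 119), (104, 128), (123, 133), (127, 130), (140, 133), (155, 145)]
221 [(151, 143), (152, 145), (155, 147), (154, 146), (142, 139), (128, 129), (141, 137), (153, 147), (151, 143), (155, 148), (158, 150)]
```

drive_tool(
  commands=[
    {"dp":[0.0475,-0.0665,0],"twist":0.045},
    {"dp":[0.095,-0.133,0],"twist":0.09},
    {"dp":[0.1,-0.2,0],"twist":0.13},
    {"dp":[0.08,-0.28,0],"twist":0.17},
    {"dp":[0.05,-0.36,0],"twist":0.21},
    {"dp":[0.0,-0.44,0],"twist":0.25},
    {"dp":[-0.05,-0.52,0],"twist":0.29},
    {"dp":[-0.08,-0.6,0],"twist":0.33},
  ],
  hand=1,
)

```text
clock: 0.9
eef_pos: [0.1866, 0.2724, 0.231]
eef_rot: [[-0.058, 0.998, -0.0], [0.998, 0.058, -0.0], [-0.0, -0.0, -1.0]]
wrist_force: [-0.3, -0.2, 0.6]
grip_width: 0.0851
grip_force: 0.0
```

drive_tool(
  commands=[
    {"dp":[-0.038,0.073,0],"twist":0.01},
    {"dp":[-0.091,0.137,0],"twist":0.02},
    {"dp":[-0.145,0.2,0],"twist":0.03},
    {"dp":[-0.207,0.255,0],"twist":0.04},
    {"dp":[-0.277,0.301,0],"twist":0.05},
    {"dp":[-0.353,0.338,0],"twist":0.054},
    {"dp":[-0.4375,0.35,0],"twist":0.054},
    {"dp":[-0.522,0.358,0],"twist":0.054},
  ],
)

```text
clock: 1.7
eef_pos: [0.4208, -0.0231, 0.2313]
eef_rot: [[0.105, 0.994, 0.0], [0.994, -0.105, -0.0], [-0.0, 0.0, -1.0]]
wrist_force: [1.1, 0.0, -0.4]
grip_width: 0.0852
grip_force: 0.0
```

drive_tool(
  commands=[
    {"dp":[-0.08,0.01,0.0],"twist":0},
    {"dp":[-0.16,0.018,0.0],"twist":0},
    {"dp":[-0.24,0.026,0],"twist":0},
    {"dp":[-0.32,0.034,0],"twist":0},
    {"dp":[-0.4,0.043,0.05],"twist":0},
    {"dp":[-0.46,0.049,0.1],"twist":0},
    {"dp":[-0.492,0.052,0.16],"twist":0},
    {"dp":[-0.492,0.052,0.23],"twist":0},
  ],
)

```text
clock: 2.5
eef_pos: [0.4198, -0.3223, 0.0923]
eef_rot: [[0.11, 0.994, 0.001], [0.994, -0.11, -0.004], [-0.004, 0.001, -1.0]]
wrist_force: [1.5, 1.2, 0.4]
grip_width: 0.0852
grip_force: 0.0
```

drive_tool(
  commands=[
    {"dp":[0,0,0.02],"twist":0},
    {"dp":[0,0,0.04],"twist":0},
    {"dp":[0,0,0.04],"twist":0},
    {"dp":[0,0,0.04],"twist":0},
    {"dp":[0,0,0.04],"twist":0},
    {"dp":[0,0,0.04],"twist":0},
    {"dp":[0,0,0.04],"twist":0},
    {"dp":[0,0,0.04],"twist":0},
  ],
)

```text
clock: 3.3
eef_pos: [0.4207, -0.3179, 0.0697]
eef_rot: [[0.105, 0.994, 0.001], [0.994, -0.105, -0.0], [-0.0, 0.001, -1.0]]
wrist_force: [0.5, 0.0, -0.1]
grip_width: 0.0854
grip_force: 0.0
```

drive_tool(
  commands=[
    {"dp":[-0.034,-0.0015,0.02],"twist":0},
    {"dp":[-0.034,-0.0015,0.05],"twist":0},
    {"dp":[-0.034,-0.0015,0.08],"twist":0},
    {"dp":[-0.034,-0.0015,0.092],"twist":0},
    {"dp":[-0.034,-0.0015,0.092],"twist":0},
    {"dp":[-0.034,-0.0015,0.092],"twist":0},
    {"dp":[-0.034,-0.0015,0.092],"twist":0},
    {"dp":[-0.034,-0.0015,0.092],"twist":0},
  ],
)

```text
clock: 4.1
eef_pos: [0.4178, -0.3383, 0.0148]
eef_rot: [[0.105, 0.994, 0.001], [0.994, -0.105, -0.001], [-0.0, 0.001, -1.0]]
wrist_force: [-0.0, -0.4, -0.1]
grip_width: 0.0856
grip_force: 0.0
```

drive_tool(
  commands=[
    {"dp":[0,0,0],"twist":0},
    {"dp":[0,0,0],"twist":0},
    {"dp":[0,0,0],"twist":0},
    {"dp":[0,0,0],"twist":0},
    {"dp":[0,0,0],"twist":0},
    {"dp":[0,0,0],"twist":0},
    {"dp":[0,0,0],"twist":0},
    {"dp":[0,0,0],"twist":0},
  ],
  hand=-1,
)

```text
clock: 4.9
eef_pos: [0.4175, -0.3384, 0.0143]
eef_rot: [[0.105, 0.994, 0.0], [0.994, -0.105, -0.0], [-0.0, 0.001, -1.0]]
wrist_force: [-0.7, 0.7, 3.2]
grip_width: 0.0228
grip_force: 59.7
```

drive_tool(
  commands=[
    {"dp":[0,0,-0.012],"twist":0},
    {"dp":[0,0,-0.03],"twist":0},
    {"dp":[0,0,-0.05],"twist":0},
    {"dp":[0,0,-0.07],"twist":0},
    {"dp":[0,0,-0.1],"twist":0},
    {"dp":[0,0,-0.13],"twist":0},
    {"dp":[0,0,-0.15],"twist":0},
    {"dp":[0,0,-0.16],"twist":0},
  ],
)

```text
clock: 5.7
eef_pos: [0.4178, -0.3385, 0.1116]
eef_rot: [[0.105, 0.994, 0.002], [0.994, -0.105, -0.001], [-0.001, 0.002, -1.0]]
wrist_force: [1.1, 1.0, -1.4]
grip_width: 0.0232
grip_force: 59.2
```

```bash
cat > bd.py <<'E'
from h import *
from station import monitor,capture
import sys
def board(tag):
    p,d=capture('top');p2,d2=capture('scene');np.savez(f'pics/{tag}.npz',p=p,d=d,p2=p2,d2=d2)
    s=monitor.state();print('tcp',np.round(s['eef_pos'],4),'F',np.round(s['wrist_force'],1),'grip',round(s['grip_width'],4),s['clock'],'yaw tool x',np.round(s['eef_rot'][:,0],3))
    cv2.imwrite(f'pics/{tag}.png',np.hstack([p[120:240,100:440],cv2.resize(p2[120:240,100:440],None,fx=1,fy=1)]))
    return p,d,p2,d2
E
python3 - <<'E'
from bd import *
p,d,p2,d2=board('lift')
X=cloud('top',d);h=cv2.cvtColor(p,cv2.COLOR_BGR2HSV)
m=cv2.inRange(h,(8,60,90),(30,255,255))>0
m&=(X[...,2]>.06)&(X[...,2]<.16)&(X[...,1]<.05)
P=X[m];print(len(P))
A=np.c_[P[:,:2],np.ones(len(P))];f=np.linalg.lstsq(A,P[:,2],rcond=None)[0];r=P[:,2]-A@f;k=abs(r)<.01
f=np.linalg.lstsq(A[k],P[k,2],rcond=None)[0];print('plane',f,'z at grip',f@[.4178,-.338,1],'at nose',f@[.45,-.05,1],P[:,1].min(),P[:,1].max())
E
```

```text
tcp [ 0.4178 -0.3383  0.1109] F [-0.2 -0.1 -1.3] grip 0.0228 5.8 yaw tool x [ 0.105  0.994 -0.   ]
3247
plane [ 0.07172207 -0.05485013  0.06525029] z at grip 0.11375511622934024 at nose 0.10026772793229138 -0.6507728548400171 -0.051164746004330235
```

View pics/lift.png

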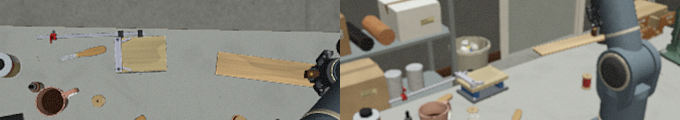

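The board is held with its nose at about (217,62) in the left crop, clear of the table and pointing to the stand.

```bash
cat >> bd.py <<'E'
def fit(p,d,tcp,lo=-.3,hi=.3,zr=(.05,.16),u0=0,u1=512):
    X=cloud('top',d);h=cv2.cvtColor(p,cv2.COLOR_BGR2HSV)
    m=(cv2.inRange(h,(5,50,80),(30,255,255))>0)&(X[...,2]>zr[0])&(X[...,2]<zr[1]);m[:,:u0]=0;m[:,u1:]=0
    m=cv2.morphologyEx(m.astype(np.uint8),cv2.MORPH_OPEN,np.ones((3,3)))
    n,l,s,c=cv2.connectedComponentsWithStats(m);i=1+np.argmax(s[1:,4]);m=(l==i);print('blob',s[i])
    Q=X[m];k=(Q[:,1]>lo)&(Q[:,1]<hi);Q=Q[k]
    f=np.polyfit(Q[:,1],Q[:,2],1);Q2=Q[abs(Q[:,2]-np.polyval(f,Q[:,1]))<.01];f=np.polyfit(Q2[:,1],Q2[:,2],1)
    print('dz/dy',f[0],'z at tcp',np.polyval(f,tcp[1]))
    # edges per column
    L=[];U=[]
    for u in range(512):
        v=np.flatnonzero(m[:,u])
        if len(v)>15: U.append((u,v[0]-.5));L.append((u,v[-1]+.5))
    out=[]
    for E in(U,L):
        E=np.array(E)
        W=ray('top',E,0.1);z=np.polyval(f,W[:,1])
        W=np.array([ray('top',[e],zz)[0] for e,zz in zip(E,z)]);W=W[(W[:,1]>lo)&(W[:,1]<hi)]
        g=np.polyfit(W[:,1],W[:,0],1);r=W[:,0]-np.polyval(g,W[:,1]);g=np.polyfit(W[abs(r)<.004,1],W[abs(r)<.004,0],1);out.append(g)
    c=(out[0]+out[1])/2;print('centreline dx/dy',c[0],'upper/lower',out[0][0],out[1][0],'x at y=tcp',np.polyval(c,tcp[1]),'width',out[0][1]-out[1][1]+ (out[0][0]-out[1][0])*-.15)
    print('nose y approx',ray('top',[[U[0][0]-.5,(U[0][1]+L[0][1])/2]],np.polyval(f,W[:,1].max()))[0])
    return c,f
E
python3 - <<'E'
from bd import *
a=np.load('pics/lift.npz');fit(a['p'],a['d'],[.4178,-.3383],-.3,0,(.06,.16),300,402)
E
```

```text
blob [ 316  172   86   33 1949]
dz/dy -0.004557092725167587 z at tcp 0.10671568190514794
centreline dx/dy 0.11002810716515579 upper/lower 0.10927042315335253 0.11078579117695904 x at y=tcp 0.4169978509270215 width 0.06987426529769136
nose y approx [ 0.44020922 -0.05288625  0.10542298]
```

drive_tool(
  commands=[
    {"dp":[0.03,0.006,0],"twist":-0.008},
    {"dp":[0.09,0.017,0],"twist":-0.018},
    {"dp":[0.15,0.028,0],"twist":-0.028},
    {"dp":[0.21,0.04,0],"twist":-0.038},
    {"dp":[0.27,0.05,0],"twist":-0.046},
    {"dp":[0.33,0.061,0],"twist":-0.053},
    {"dp":[0.385,0.071,0],"twist":-0.053},
    {"dp":[0.422,0.078,0],"twist":-0.053},
  ],
)

```text
clock: 6.6
eef_pos: [0.4904, -0.0883, 0.1092]
eef_rot: [[-0.064, 0.998, -0.002], [0.998, 0.064, 0.001], [0.001, -0.002, -1.0]]
wrist_force: [-0.7, -0.1, -1.7]
grip_width: 0.0228
grip_force: 59.1
```

```bash
python3 - <<'E'
from bd import *
p,d,p2,d2=board('al');s=monitor.state()
c,f=fit(p,d,s['eef_pos'],-.05,.18,(.085,.13),180,400)
for y in(.19,.25):print(y,np.polyval(c,y),'stand line',.4685-.056*(y-.3))
cv2.imwrite('pics/al.png',cv2.resize(p[130:230,140:340],None,fx=4,fy=4,interpolation=cv2.INTER_CUBIC))
E
```

```text
tcp [ 0.4909 -0.0872  0.109 ] F [-1.4 -0.6 -0.7] grip 0.0233 6.7 yaw tool x [-0.068  0.998  0.002]
blob [ 234  159   95   27 2070]
dz/dy -0.002429239929871759 z at tcp 0.1042264986295525
centreline dx/dy -0.061912939562215885 upper/lower -0.058324739281765355 -0.06550113984266641 x at y=tcp 0.4893415124684626 width 0.06818642246080502
nose y approx [0.47184254 0.19615898 0.1035805 ]
0.19 0.47218114815626 stand line 0.47466
0.25 0.46846637178252704 stand line 0.47130000000000005
```

View pics/al.png

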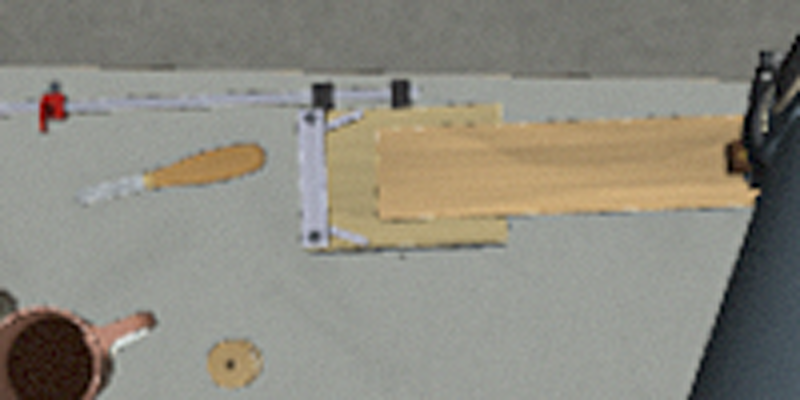

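The board is lined up with the slot: its nose is at about (380,174) in the crop, facing the gate between rows 110 and 247. Next I lower it.

drive_tool(
  commands=[
    {"dp":[0,0,0.01],"twist":0.0016},
    {"dp":[0,0,0.02],"twist":0.0016},
    {"dp":[0,0,0.03],"twist":0.0016},
    {"dp":[0,0,0.04],"twist":0.0016},
    {"dp":[0,0,0.05],"twist":0.0016},
    {"dp":[0,0,0.054],"twist":0.0016},
    {"dp":[0,0,0.056],"twist":0.0016},
    {"dp":[0,0,0.056],"twist":0.0016},
  ],
)

```text
clock: 7.5
eef_pos: [0.4905, -0.0913, 0.0764]
eef_rot: [[-0.056, 0.998, -0.0], [0.998, 0.056, 0.0], [0.0, -0.0, -1.0]]
wrist_force: [-0.4, -0.7, -1.3]
grip_width: 0.0229
grip_force: 59.1
```

```bash
python3 - <<'E'
from bd import *
p,d,p2,d2=board('low');s=monitor.state()
c,f=fit(p,d,s['eef_pos'],-.05,.09,(.05,.13),270,400)
for y in(.19,.25):print(y,np.polyval(c,y),'stand line',.4685-.056*(y-.3))
E
```

```text
tcp [ 0.4907 -0.0913  0.0767] F [-0.9  0.1 -0.6] grip 0.0232 7.6 yaw tool x [-0.056  0.998  0.   ]
blob [ 270  161   56   23 1176]
dz/dy -0.0004885555838983603 z at tcp 0.07119442005010763
centreline dx/dy -0.054403549398418016 upper/lower -0.054601270865340924 -0.054205827931495115 x at y=tcp 0.4896287481228294 width 0.06945170376237722
nose y approx [0.48052811 0.08835762 0.0711077 ]
0.19 0.4743263842738198 stand line 0.47466
0.25 0.4710621713099147 stand line 0.47130000000000005
```

drive_tool(
  commands=[
    {"dp":[0,0,0.0015],"twist":0},
    {"dp":[0,0,0.003],"twist":0},
    {"dp":[0,0,0.0042],"twist":0},
    {"dp":[0,0,0.0042],"twist":0},
    {"dp":[0,0,0.0042],"twist":0},
    {"dp":[0,0,0.0042],"twist":0},
    {"dp":[0,0,0.0042],"twist":0},
    {"dp":[0,0,0.0042],"twist":0},
  ],
)

```text
clock: 8.4
eef_pos: [0.4906, -0.0913, 0.074]
eef_rot: [[-0.056, 0.998, 0.0], [0.998, 0.056, 0.0], [0.0, 0.0, -1.0]]
wrist_force: [-0.1, -0.4, -0.1]
grip_width: 0.023
grip_force: 59.3
```

drive_tool(
  commands=[
    {"dp":[0.012,0,0],"twist":0},
    {"dp":[0.025,0,0],"twist":0},
    {"dp":[0.04,0,0],"twist":0},
    {"dp":[0.055,0,0],"twist":0},
    {"dp":[0.07,0,0],"twist":0},
    {"dp":[0.085,0,0],"twist":0},
    {"dp":[0.1,0,0],"twist":0},
    {"dp":[0.1,0,0],"twist":0},
  ],
)

```text
clock: 9.2
eef_pos: [0.4871, -0.0293, 0.0739]
eef_rot: [[-0.059, 0.998, -0.0], [0.998, 0.059, 0.001], [0.001, -0.0, -1.0]]
wrist_force: [0.2, 1.3, -0.2]
grip_width: 0.0232
grip_force: 59.4
```

```bash
python3 - <<'E'
from bd import *
p,d,p2,d2=board('s1')
cv2.imwrite('pics/s1.png',np.vstack([cv2.resize(p[145:205,180:330],None,fx=5,fy=5,interpolation=cv2.INTER_CUBIC),cv2.resize(p2[170:230,190:340],None,fx=5,fy=5,interpolation=cv2.INTER_CUBIC)]))
E
```

```text
tcp [ 0.4871 -0.0305  0.0739] F [1.  1.1 1.8] grip 0.0229 9.3 yaw tool x [-0.057  0.998  0.001]
```

View pics/s1.png

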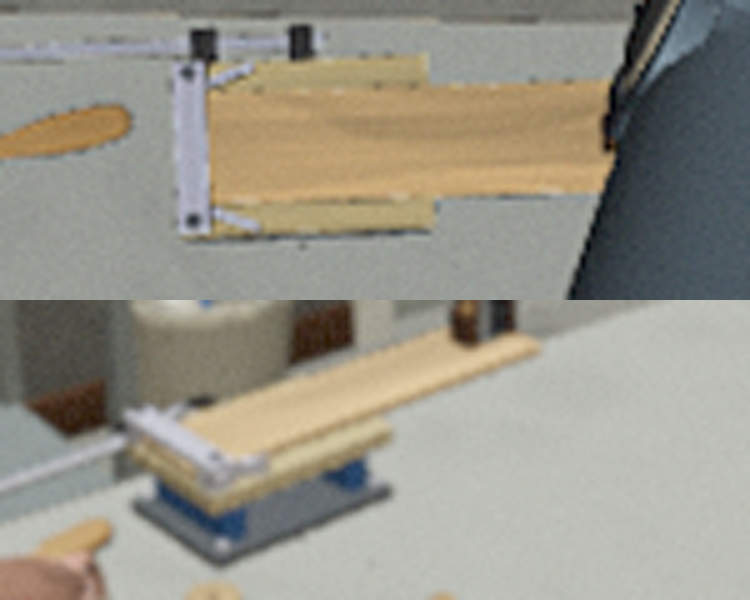

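The nose has gone under the gate at (190,145) without resistance, and the board lies flat and centred between the cheeks. I'll carry on sliding.

drive_tool(
  commands=[
    {"dp":[0.015,0,0.0006],"twist":0},
    {"dp":[0.035,0,0.0006],"twist":0},
    {"dp":[0.055,0,0.0006],"twist":0},
    {"dp":[0.08,0,0.0006],"twist":0},
    {"dp":[0.105,0,0.0006],"twist":0},
    {"dp":[0.13,0,0.0006],"twist":0},
    {"dp":[0.15,0,0.0006],"twist":0},
    {"dp":[0.15,0,0.0006],"twist":0},
  ],
)

```text
clock: 10.1
eef_pos: [0.4827, 0.0611, 0.0741]
eef_rot: [[-0.059, 0.998, 0.001], [0.998, 0.059, 0.001], [0.001, 0.001, -1.0]]
wrist_force: [-0.1, 1.8, 5.1]
grip_width: 0.0232
grip_force: 60.0
```

```bash
cat > nose.py <<'E'
from bd import *
def nose(tag):
    p,d,p2,d2=board(tag)
    h=cv2.cvtColor(p,cv2.COLOR_BGR2HSV).astype(int);C=np.array([.4709,.2581]);ex=np.array([-.056,.9984]);ey=np.array([-.9984,-.056])
    m=((h[...,0]>5)&(h[...,0]<30)&(h[...,1]>45)).astype(np.uint8);m[:158]=0;m[192:]=0;m[:,:130]=0;m[:,214:]=0
    n,l,s,c=cv2.connectedComponentsWithStats(m);i=1+np.argmax(s[1:,4]);print(s[i])
    q=(l==i);us=np.flatnonzero(q.sum(0)>12)
    E=[]
    for v in range(168,182):
        sat=h[v,:,1].astype(float);u0=us[0];hi=np.median(sat[u0+3:u0+9]);lo=np.median(sat[u0-9:u0-3]);w=np.clip((sat[u0-3:u0+4]-lo)/(hi-lo),0,1);E.append((u0+3.5-w.sum(),v))
    W=ray('top',E,.07)[:,:2]-C;print('nose s (top edge)',np.round(W@ex,4),'mean',np.median(W@ex))
    U=[(u,np.flatnonzero(q[:,u])[0]-.5) for u in us[2:]];L=[(u,np.flatnonzero(q[:,u])[-1]+.5) for u in us[2:]]
    for e in(U,L):
        w=ray('top',e,.07)[:,:2]-C;g=np.polyfit(w@ex,w@ey,1);print('side slope, lat at nose',g[0],np.polyval(g,(w@ex).max()),'lat at edge',g[1])
    return p,d,p2,d2
E
python3 -c "
from nose import *
nose('s2')"
```

```text
tcp [0.4827 0.0611 0.0741] F [-0.2  1.6  4.7] grip 0.0229 10.2 yaw tool x [-0.058  0.998  0.002]
[176 164  38  23 678]
nose s (top edge) [0.0901 0.0907 0.0968 0.0982 0.0897 0.0898 0.0894 0.0902 0.0893 0.0901
 0.0904 0.0906 0.0904 0.0893] mean 0.09016355772537174
side slope, lat at nose -0.026166621488129982 -0.03699010565562306 lat at edge -0.03488141026485966
side slope, lat at nose 0.008047322837160503 0.035504486401286464 lat at edge 0.034841797951619846
```

drive_tool(
  commands=[
    {"dp":[0.012,0,0],"twist":0},
    {"dp":[0.03,0,0],"twist":0},
    {"dp":[0.055,0,0],"twist":0},
    {"dp":[0.08,0,0],"twist":0},
    {"dp":[0.105,0,0],"twist":0},
    {"dp":[0.13,0,0],"twist":0},
    {"dp":[0.15,0,0],"twist":0},
    {"dp":[0.15,0,0],"twist":0},
  ],
)

```text
clock: 11.0
eef_pos: [0.4776, 0.1507, 0.0743]
eef_rot: [[-0.059, 0.998, 0.001], [0.998, 0.059, 0.001], [0.001, 0.001, -1.0]]
wrist_force: [-0.1, 0.7, 7.2]
grip_width: 0.0226
grip_force: 60.3
```

```bash
python3 -c "
from nose import *
p,d,p2,d2=nose('s3')
h=cv2.cvtColor(p,cv2.COLOR_BGR2HSV)
for r in range(154,168): print(r,[tuple(int(v) for v in q) for q in p[r,147:162,1:]])
cv2.imwrite('pics/s3.png',np.vstack([cv2.resize(p[145:195,140:240],None,fx=6,fy=6,interpolation=cv2.INTER_CUBIC),cv2.resize(p2[185:235,150:250],None,fx=6,fy=6,interpolation=cv2.INTER_CUBIC)]))
"
```

```text
tcp [0.4776 0.1508 0.0743] F [0.3 1.5 8. ] grip 0.0229 11.1 yaw tool x [-0.058  0.998  0.002]
[ 158  164   56   24 1272]
nose s (top edge) [0.1792 0.1795 0.1795 0.1793 0.1796 0.1792 0.1795 0.1797 0.1797 0.1798
 0.1801 0.1793 0.1788 0.1791] mean 0.1795313918630152
side slope, lat at nose -0.007856327814937916 -0.03635056562424086 lat at edge -0.0350070056383506
side slope, lat at nose -0.007886612232809998 0.034893740342783384 lat at edge 0.0362541715395717
154 [(137, 132), (144, 138), (151, 157), (98, 155), (20, 158), (34, 166), (30, 161), (28, 165), (21, 144), (85, 91), (150, 145), (151, 149), (155, 154), (157, 155), (160, 156)]
155 [(128, 126), (142, 134), (140, 150), (62, 146), (18, 119), (31, 142), (32, 153), (28, 160), (38, 133), (90, 96), (144, 143), (144, 144), (147, 149), (156, 155), (165, 163)]
156 [(160, 155), (162, 151), (142, 154), (16, 138), (18, 76), (16, 81), (36, 129), (37, 165), (57, 143), (125, 115), (170, 161), (159, 154), (155, 150), (159, 151), (159, 152)]
157 [(153, 152), (159, 154), (136, 152), (21, 140), (14, 76), (13, 51), (28, 105), (32, 164), (41, 140), (10
[... 1186 characters left out ...]
, (159, 154), (163, 156), (159, 156), (155, 153), (152, 148), (157, 155), (157, 151), (151, 149), (154, 147), (155, 150), (156, 152), (154, 149)]
165 [(156, 151), (156, 151), (154, 151), (155, 152), (157, 154), (154, 148), (154, 152), (153, 154), (154, 149), (149, 146), (156, 156), (167, 173), (167, 175), (155, 168), (155, 167)]
166 [(154, 149), (151, 147), (156, 151), (155, 150), (157, 155), (150, 150), (153, 149), (155, 153), (155, 152), (152, 148), (166, 168), (179, 199), (164, 194), (157, 191), (157, 191)]
167 [(153, 152), (152, 150), (157, 156), (156, 151), (154, 151), (154, 151), (153, 152), (151, 149), (154, 151), (157, 146), (159, 166), (157, 183), (145, 174), (144, 179), (149, 177)]
```

View pics/s3.png

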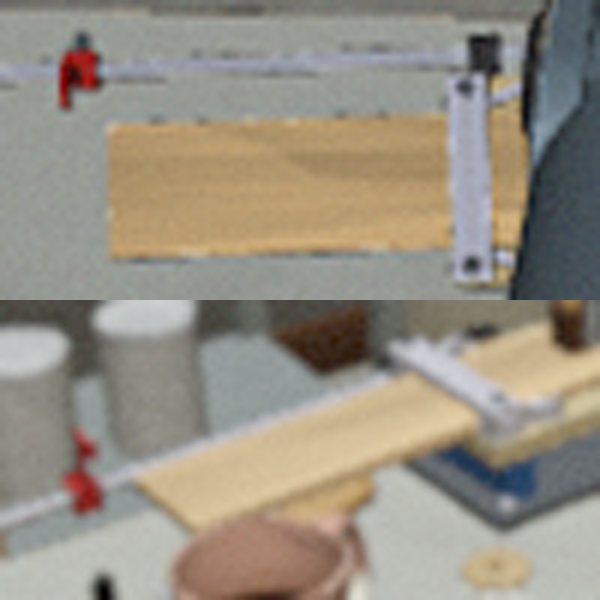

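```bash
python3 -c "
from h import *
C=np.array([.4709,.2581]);ex=np.array([-.056,.9984]);ey=np.array([-.9984,-.056])
P=lambda s,l,z:np.round(proj('scene',np.r_[C+s*ex+l*ey,z]),1)
for s in(.1755,.1795,.1835):print(s,'far corner',P(s,-.036,.07),'near corner',P(s,.0355,.07),'near low',P(s,.0355,.06))
for s in(.194,.198,.202):print(s,'blade tip top near end',P(s,-.041,.092),P(s,-.046,.092),P(s,-.046,.08))
a=np.load('pics/s3.npz');q=a['p2']
cv2.imwrite('pics/z.png',cv2.resize(q[200:230,150:195],None,fx=16,fy=16,interpolation=cv2.INTER_CUBIC))
"
```

```text
0.1755 far corner [172.6 213.1] near corner [183.4 221.9] near low [183.7 224.6]
0.1795 far corner [171.5 213.5] near corner [182.3 222.3] near low [182.6 225. ]
0.1835 far corner [170.4 213.9] near corner [181.1 222.7] near low [181.5 225.4]
0.194 blade tip top near end [166.  208.6] [165.3 208. ] [165.7 211.2]
0.198 blade tip top near end [164.9 209. ] [164.2 208.4] [164.6 211.6]
0.202 blade tip top near end [163.8 209.4] [163.1 208.8] [163.5 212. ]
```

View pics/z.png

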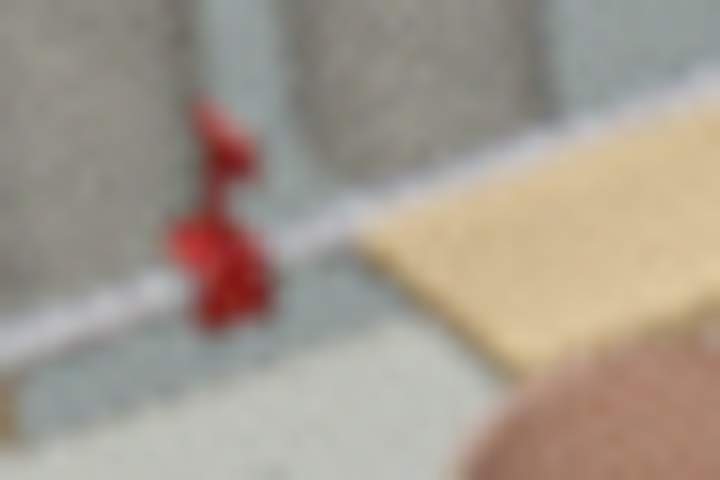

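drive_tool(
  commands=[
    {"dp":[0.006,0,0],"twist":0},
    {"dp":[0.012,0,0],"twist":0},
    {"dp":[0.018,0,0],"twist":0},
    {"dp":[0.024,0,0],"twist":0},
    {"dp":[0.0285,0,0],"twist":0},
    {"dp":[0.0285,0,0],"twist":0},
    {"dp":[0.0285,0,0],"twist":0},
    {"dp":[0.0285,0,0],"twist":0},
  ],
)

```text
clock: 11.9
eef_pos: [0.4766, 0.1655, 0.0743]
eef_rot: [[-0.056, 0.998, 0.001], [0.998, 0.056, -0.0], [-0.0, 0.001, -1.0]]
wrist_force: [0.7, -3.0, 6.8]
grip_width: 0.0228
grip_force: 60.4
```

```bash
python3 -c "
from nose import *
p,d,p2,d2=nose('s4')
X=cloud('top',d);Q=X[168:182,155:212].reshape(-1,3);f=np.polyfit(Q[:,1],Q[:,2],1);print('overhang slope',f[0],'z at nose',np.polyval(f,.455),'z at edge',np.polyval(f,.26))
for r in range(156,163): print(r,[tuple(int(v) for v in q) for q in p[r,147:155,1:]])
"
```

```text
tcp [0.4766 0.1655 0.0743] F [-0.2 -3.   7.9] grip 0.023 12.0 yaw tool x [-0.056  0.998 -0.   ]
[ 153  164   61   24 1384]
nose s (top edge) [0.1942 0.194  0.1941 0.1942 0.194  0.1943 0.1941 0.1945 0.1946 0.1946
 0.1946 0.195  0.195  0.1948] mean 0.1943940797703334
side slope, lat at nose -0.00938354989227799 -0.03668017144231487 lat at edge -0.03492866309194543
side slope, lat at nose -0.009255108193276502 0.034538181259858296 lat at edge 0.036278290183651245
overhang slope -0.4242150750291181 z at nose 0.033491647591425616 z at edge 0.11621358722210363
156 [(161, 156), (166, 156), (142, 156), (11, 135), (15, 77), (20, 84), (36, 131), (39, 165)]
157 [(157, 155), (156, 151), (137, 155), (7, 131), (12, 72), (28, 54), (13, 101), (37, 170)]
158 [(153, 152), (154, 148), (137, 153), (15, 139), (9, 76), (8, 62), (19, 108), (29, 168)]
159 [(154, 150), (161, 151), (144, 158), (12, 137), (44, 85), (59, 92), (59, 108), (58, 139)]
160 [(155, 149), (161, 150), (144, 162), (34, 141), (64, 84), (120, 125), (132, 133), (127, 126)]
161 [(159, 152), (162, 151), (142, 165), (50, 154), (64, 90), (143, 141), (170, 160), (164, 157)]
162 [(152, 149), (157, 149), (146, 156), (71, 134), (62, 90), (141, 142), (161, 153), (159, 153)]
```

drive_tool(
  commands=[
    {"dp":[0.002,0,0],"twist":0},
    {"dp":[0.004,0,0],"twist":0},
    {"dp":[0.004,0,0],"twist":0},
    {"dp":[0.004,0,0],"twist":0},
    {"dp":[0.004,0,0],"twist":0},
    {"dp":[0.004,0,0],"twist":0},
    {"dp":[0.004,0,0],"twist":0},
    {"dp":[0.004,0,0],"twist":0},
  ],
)

```text
clock: 12.8
eef_pos: [0.4765, 0.1675, 0.0743]
eef_rot: [[-0.056, 0.998, 0.001], [0.998, 0.056, -0.001], [-0.001, 0.001, -1.0]]
wrist_force: [-0.1, -4.2, 8.1]
grip_width: 0.0229
grip_force: 60.4
```

```bash
python3 -c "
from nose import *
p,d,p2,d2=nose('s5')
X=cloud('top',d);Q=X[168:182,156:211].reshape(-1,3);Q=Q[abs(Q[:,2]-.07)<.02];f=np.polyfit(Q[:,1],Q[:,2],1);print(len(Q),'overhang slope',f[0],'z at nose',np.polyval(f,.455),'z at edge',np.polyval(f,.26))
print(monitor.state()['joint_velocities'])
"
```

```text
tcp [0.4765 0.1675 0.0743] F [ 0.2 -4.8  8.1] grip 0.0231 12.9 yaw tool x [-0.056  0.998 -0.001]
[ 152  164   62   24 1388]
nose s (top edge) [0.1961 0.1963 0.1965 0.1962 0.1963 0.1962 0.1961 0.1957 0.1958 0.196
 0.1958 0.1957 0.1961 0.1964] mean 0.19613529257116236
side slope, lat at nose -0.004560809185915757 -0.03608380978523491 lat at edge -0.03523250132891745
side slope, lat at nose -0.01230832116924249 0.034157291847133384 lat at edge 0.036471453827332356
766 overhang slope -0.002485882189198203 z at nose 0.06910821802368738 z at edge 0.06959296505058103
[-1.97799781e-04  9.00795469e-04 -3.47114360e-04  1.53668886e-04
 -2.63896120e-04  2.08804263e-03  3.79408436e-05]
```

The nose is level with the pointer at 0.196 m. The board is centred to about 1 mm, flat, still and held.

```bash
python3 -c "
from station import ticket
print(ticket.job_done())"
```

```text
the job is handed in; nothing more can be done
None
```

I handed the job in at 12.9 s without seeing a verdict: the board is through the slot, still gripped and flat on the bed, with its nose measured within about 1 mm of the pointer and of the slot's centre line, and I saw no shift in the pointer.

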